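# Open a dead electronic-lock drawer by its release hole

### The job

The electronic lock of the red-fronted drawer is dead, so open it by its emergency release: take the red-sleeved pin punch from the wooden stand, put its pin down through the yellow-ringed hole in the top of the drawer unit and press the spring catch below gently, only until the drawer pops forward; pressing hard breaks the lock. Put the punch back upright and fully home in its free hole in the stand and pull the drawer fully open, leaving everything else on the bench where it is.

Things in the scene. Friction and masses are not known exactly. Their poses are not given: they have to be found in the camera images.
- cabinet: Grey steel drawer unit fixed to the bench: 280 deep (x), 240 wide (y), 120 mm high. Origin: centre of its underside. Its x axis points from the front to the back; the drawer front faces -x and the drawer slides out to -x. A punch may press on it, or on the catch inside, with at most 22 N; more breaks the lock.
- release_hole (a point): Centre of the mouth of the emergency release hole, level with the unit's flat top (120 mm above the bench), 45 mm behind the unit's front edge, in the middle of its width. 10 mm in diameter, through a 4 mm thick black lock cover, a flat yellow ring round it; axis vertical (z up).
- catch_design (a point): The drawing's place for the catch's orange screw head (13 mm in diameter), on the hole's axis 10 mm below the top, fixed to the unit. The real head was set by hand up to 6 mm higher or lower, unmeasured. Pressed, the catch resists with 3 N rising to 7 N plus a few N of friction, lets go after 5 to 7 mm and meets a solid stop at 9 mm. It rises again when the pin is lifted.
- drawer (a joint): How far the drawer is out, in m: 0 shut and latched, 0.14 fully open against its stop. When the catch lets go it springs out 25 to 60 mm by itself. It then slides freely (1 to 4 N) and stays where it is left.
- drawer_handle (a point): Middle of the drawer's steel bar handle, moving with the drawer: a level bar 11 mm in diameter and 110 mm long along the unit's y, 85 mm above the bench (35 mm below the unit's top), its centre line 35 mm in front of the red drawer front. Axes as cabinet; the drawer pulls out along -x.
- punch_grip (a point): Middle of the red sleeve of the pin punch (half-way up the sleeve, 86 mm above the tip). The punch stands upright: steel pin 8 mm in diameter and 45 mm long with a 1 mm chamfered end, then a collar 22 mm in diameter and 6 mm thick, then a round red sleeve 14 mm in diameter and 70 mm long, then a 12 mm steel head; 133 mm long in all, 0.13 kg. z axis from tip to head.
- punch_tip (a point): The blunt end of the punch's pin, on its axis, 86 mm below punch_grip.
- stand_hole0 (a point): Centre of the mouth of an outer hole in the wooden punch stand (block 55 x 160 x 55 mm high, fixed to the bench; three holes in a row along its y, 50 mm apart, 12 mm in diameter, 50 mm deep). A punch stands in a hole with its collar on the block's top, the pin 45 mm below the mouth. z up. The three punches stand in the three holes in any order.
- stand_hole1 (a point): The same for the middle hole of the stand.
- stand_hole2 (a point): The same for the other outer hole of the stand.
- drift_grip (a point): Middle of the blue sleeve of the brass drift, a bystander in the stand, same outer shape as the pin punch.
- center_punch_grip (a point): Middle of the yellow sleeve of the pointed centre punch, a bystander in the stand, same outer shape.
- ring_box: Clear plastic box of steel rings, 110 x 160 x 50 mm high, fixed bystander. Origin: centre of its underside.
- spray_can: White spray can with red cap, 66 mm in diameter, 195 mm high, loose bystander. Origin: centre of its underside.
- oil_bottle: Yellow oil bottle, 70 mm in diameter, 190 mm high, loose bystander. Origin: centre of its underside.
- ring0: Loose steel ring lying on the bench, 28 mm outside, 5 mm thick, bystander.
- ring1: Another such ring.
- ring2: Another such ring.
Things that resemble listed ones, but are neither listed nor needed, are in the scene too. What is meant by the part that bears punch_grip is not green, and is the smaller of those in its own colour.

How it is judged (in metres and radians):
On the way, in this order (a step that is already met when the one before it is completed fails the run):
1. the punch's pin is in the release hole, its tip more than 3 mm below the unit's top (z of punch_tip in the frame of release_hole below -0.003 m and horizontal distance between punch_tip and release_hole below 0.006 m), for 0.05 s.
2. the catch lets go under the punch: the drawer has sprung out by more than 15 mm with the pin still in the release hole (value of joint drawer above 0.015 m and z of punch_tip in the frame of release_hole below 0 m and horizontal distance between punch_tip and release_hole below 0.008 m), for 0.05 s.
At the end, for the whole second after the job is handed in: The drawer is out by more than 125 mm of its 140 mm and at rest; the pin punch stands released and at rest in a hole of the stand, upright within 7 degrees, its tip more than 40 mm below the hole's mouth (45 mm is fully home) and within 6 mm of its axis (value of joint drawer above 0.125 m and ((horizontal distance between punch_tip and stand_hole0 below 0.006 m and z of punch_tip in the frame of stand_hole0 below -0.04 m) or (horizontal distance between punch_tip and stand_hole1 below 0.006 m and z of punch_tip in the frame of stand_hole1 below -0.04 m) or (horizontal distance between punch_tip and stand_hole2 below 0.006 m and z of punch_tip in the frame of stand_hole2 below -0.04 m)) and angle between punch_tip's own z axis and vertical below 0.12 rad and linear speed of punch below 0.02 m/s and velocity of joint drawer below 0.02 m/s); the robot touches nothing.
It fails at once if the punch presses on the drawer unit or its catch with more than 22 N: the lock is broken (contact force between punch and cabinet above 22 N).
It fails at once if another punch in the stand is moved by more than 20 mm (distance of any of drift_grip, center_punch_grip from where it was at the start of the episode above 0.02 m).
It fails at once if the spray can, the oil bottle or a loose ring is moved by more than 20 mm (distance of any of spray_can, oil_bottle, ring0, ring1, ring2 from where it was at the start of the episode above 0.02 m).
It also fails if it takes over 72 s, if anything falls off the work surface, if the arm or the gripper's body presses on something with over 40 N, if the wrist force passes 120 N, or if a joint passes its speed limit or range.

### The arm

A 7-joint arm with a two-finger parallel gripper is mounted at the origin on the work surface. World frame = base frame: x ahead of the robot, y to its left, z up, the work surface at z = 0. Lengths are in mm, angles in rad, forces in N, time in s.
With the tool pointing down it reaches from about 425 to 950 mm from the base axis. Payload 16.7 kg.
Tool frame: the origin (TCP) lies on the centre line of the jaws, within the pads' length; the fingertips stand 14 mm ahead of it and the grasp point (between the pads) lies 5 mm behind it; x points along the fingers, y is the direction in which the jaws open and shut, and the axes are right-handed (so a half turn about x gives the same grasp; the last joint's range is limited). The gripper opens to 94 mm and grips with 3 to 60 N. Pads are 16 mm wide; open, the fingers measure 119 mm over their backs; the gripper's body (75 mm by 177 mm) begins 78 mm behind the grasp point.
Start: joints at [-1.27, 0.426, 0.074, 1.606, -0.034, 1.111, -0.067], TCP at [294.087, 607.526, 219.467] pointing down, gripper open.
Joint ranges: [-2.85, 2.85], [-0.5, 2.14], [-1.23, 1.37], [0.21, 2.46], [-1.02, 4.16], [0.16, 2.05], [-2.73, 2.73]. Speed limits (rad/s): [1.89, 1.89, 2.39, 2.39, 3.01, 3.01, 3.01].

### API

Orientations are given as a unit quaternion [x, y, z, w].
In Python, from cell import env gives the robot as it stands.
- The arm moves only by the tool carry_out, never from a script. Its argument "steps" is a list that holds one entry, the list of rows, each a list of 5 numbers: the shift along the tool's x, y, z in cm, then the turn about the tool's x in rad, then the closure, from -1 (fully open) to 1 (shut). In form: [[[tx, ty, tz, yaw, grip], ...]]. A call has 1 to 10 rows; each row shifts and turns the commanded pose from where the row before left it, along the tool's axes as they then stand; what a row does not reach is not made up. A row lasts 1/8 s, in which the tool goes at most 62.5 mm and 10.7 degrees, less where a joint would pass 70% of its speed; a pose out of reach is approached as far as the arm can. A call is refused whole if a number of a shift passes 6.25 or a number of a turn 0.188, either way. A call with a gripper value outside its range is refused whole. The fingers move at their own pace and stop on an object; the grip force is fixed at half the most. Time passes only in rows, so rows that do not move let the fingers close. It gives the time, the measured TCP pose, the force and the opening at its end, in the units of the state.
- env.get_state(): the state, without advancing time (a new reading comes with each control period).
- env.get_image(name): name is "scene" or "top" or "wrist"; returns the picture (400x640x3 uint8, red, green, blue); there is no depth.
- env.camera_info(name): a dict with "vertical_fov" (degrees; the focal length in pixels is half the picture's height over the tangent of half this angle, whatever the lens; pixels are square), "cx", "cy" (the principal point, pixels), "rvec" (rotation vector, rad) and "tvec" (3), from world to camera coordinates, as OpenCV has them; the wrist camera has in their place "mount" (4x4, takes a point from camera to tool coordinates, whose origin is the TCP and whose axes are the tool frame's). Camera axes: x right, y down, z forward; pixel columns grow to the right and rows downward; lengths in mm; the calibration is good to about 2 mm. A picture is of the moment at which its call begins: read the wrist's pose just before it. camera_info takes no time and is no camera call.
- env.job_done(): hands the job in, once; it reports no verdict.
Trained networks look in the newest picture that a camera, given by its name, has taken for a name from the list of things; names that differ only in an ending like _2 or _b are one class to them, and where a whole thing is asked for, a point or a joint stands for the part that bears it (a point fixed in the world has none). Each returns a list of dicts, best first, with "score" (0 to 1); they miss things now and then, are a little off and sometimes report something else, mostly with a low value. They report only what shows in the picture. A call takes as long as a camera call. They do not tell look-alikes from the thing itself.
- env.masks_of(camera, thing): "mask" (400x640 bool, what is visible of it) and "position" ([row, column] in pixels, amid what is visible of it).
The state is a dict: "time": time; "qpos": joint angles; "joint_velocities": joint speeds; "tau": joint torques, N m; "ee_pos": TCP position; "ee_rot": TCP orientation; "force": force on the tool from outside, world axes, zero at the start; "ft_torque": the same for the moment, N m; "gripper_width": finger opening in mm.
Only numpy, scipy, OpenCV 4.12 (cv2) and the standard library are available. Lean on these libraries where they do the work, as an engineer would, in place of code of your own. Each camera call takes 0.05 s, during which the arm holds its last target. There are 200 camera calls.

## Working session

There is one attempt and no reset: what is moved stays moved. The work goes in short steps, Python scripts to look and compute and a tool call to move; the robot and the scene stay as the last step left them, time stands still between calls to the robot, and variables do not carry over. Pictures are saved under pics/ and viewed, about 8 in all and at most 12, crops included, and the job is handed in when it is done.

Besides the shell and the picture viewer there is one more tool, called by a JSON object that holds its "fn" and its "kwargs", one argument or row to a line. carry_out: Moves the arm, as the interface text tells. Its arguments: {"type":"object","properties":{"steps":{"type":"array","items":{"type":"array","items":{"type":"array","items":{"type":"number"}}}}},"required":["steps"]}

```bash
mkdir -p pics; ls
python3 - <<'E'
from cell import env
import cv2
s=env.get_state()
for k in ("time","ee_pos","ee_rot","force","gripper_width"): print(k,s[k])
for n in("scene","top","wrist"):
    im=env.get_image(n); cv2.imwrite(f"pics/{n}0.png",im[:,:,::-1]); print(n,env.camera_info(n))
    for t in ("punch_grip","drift_grip","center_punch_grip","cabinet","drawer_handle","spray_can","oil_bottle","ring_box"):
        print(n,t,[(round(d["score"],2),[round(float(x)) for x in d["position"]],int(d["mask"].sum())) for d in env.masks_of(n,t)])
E
```

```text
pics
time 0.0
ee_pos [293.95299076 607.17655008 218.7805671 ]
ee_rot [ 0.15760972  0.68927918 -0.15849594  0.68915341]
force [0.66376627 0.25713366 0.00217754]
gripper_width 93.76969078965017
scene {'vertical_fov': 53.22784261889119, 'cx': 322.41963255235027, 'cy': 200.28172036205495, 'rvec': array([ 2.07967648,  0.99435868, -0.43995964]), 'tvec': array([-274.19069641, -162.47032672, 1536.66766707])}
scene punch_grip [(0.75, [241, 187], 190), (0.61, [246, 233], 167)]
scene drift_grip [(0.43, [236, 245], 158)]
scene center_punch_grip [(0.66, [251, 216], 154)]
scene cabinet [(0.82, [210, 404], 8256), (0.45, [245, 232], 149)]
scene drawer_handle [(0.64, [330, 175], 10)]
scene spray_can [(0.82, [145, 378], 900)]
scene oil_bottle []
scene ring_box [(0.89, [300, 266], 3260), (0.49, [259, 234], 1558)]
top {'vertical_fov': 46.03030846378914, 'cx': 320.9179011868753, 'cy': 192.3921726907561, 'rvec': array([ 2.09947701, -2.10208652,  0.24283649]), 'tvec': array([ -12.49326287,  488.20895889, 1590.5750318 ])}
top punch_grip [(0.26, [162, 266], 6826)]
top drift_grip [(0.6, [202, 393], 48), (0.25
[... 298 characters left out ...]
18, [164, 310], 678)]
wrist {'vertical_fov': 58.91495496033862, 'cx': 320.38813421204406, 'cy': 197.2213380904496, 'mount': array([[-1.08874796e-05, -2.81686655e-01,  9.59506450e-01,
        -1.66032839e+02],
       [ 9.99999684e-01,  7.59949899e-04,  2.34448889e-04,
        -6.44738269e-02],
       [-7.95217953e-04,  9.59506149e-01,  2.81686558e-01,
        -8.25710773e+01],
       [ 0.00000000e+00,  0.00000000e+00,  0.00000000e+00,
         1.00000000e+00]])}
wrist punch_grip []
wrist drift_grip []
wrist center_punch_grip []
wrist cabinet [(0.81, [392, 189], 419)]
wrist drawer_handle []
wrist spray_can [(0.85, [287, 134], 3483)]
wrist oil_bottle [(0.76, [304, 260], 7172)]
wrist ring_box []
```

Run:
```python
import cv2,numpy as np
s=cv2.imread("pics/scene0.png");t=cv2.imread("pics/top0.png")
cv2.imwrite("pics/s1.png",cv2.resize(s[80:350,130:490],(800,600),interpolation=cv2.INTER_CUBIC))
cv2.imwrite("pics/t1.png",cv2.resize(t[90:270,140:460],None,fx=2.5,fy=2.5,interpolation=cv2.INTER_CUBIC))
```

```text
(no output)
```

View pics/s1.png

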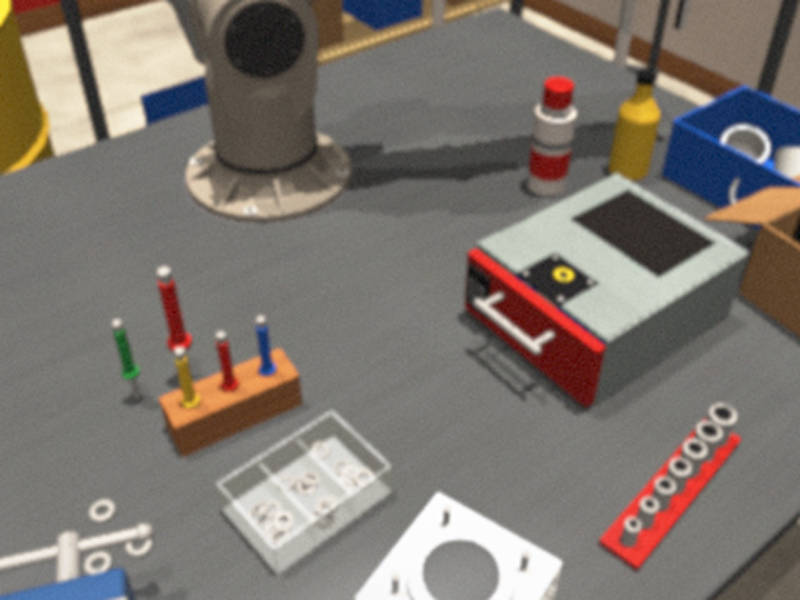

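View pics/t1.png

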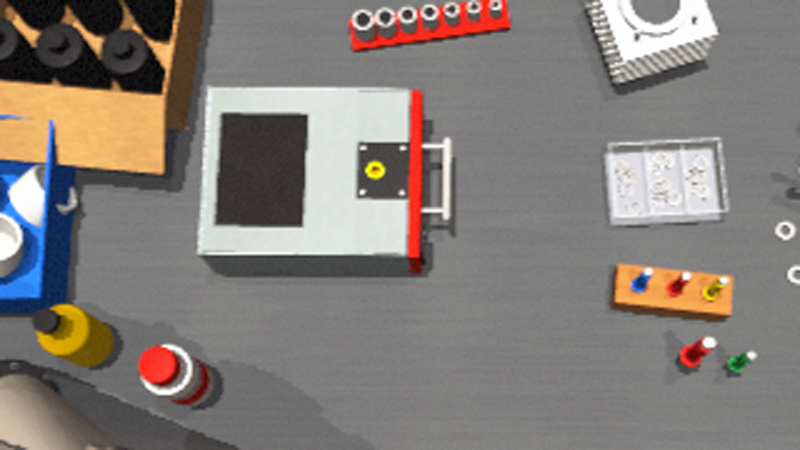

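```bash
cat > h.py <<'E'
import numpy as np,cv2
from cell import env
from scipy.spatial.transform import Rotation as R
def proj(n):
    c=env.camera_info(n); f=200/np.tan(np.radians(c['vertical_fov']/2))
    K=np.array([[f,0,c['cx']],[0,f,c['cy']],[0,0,1]]); return K,c
def ray(n,uv,s=None):
    """origin, direction of the pixel's ray in the world"""
    K,c=proj(n); d=np.linalg.inv(K)@[uv[0],uv[1],1]
    if n=='wrist':
        s=s or env.get_state(); A=R.from_quat(s['ee_rot']).as_matrix(); M=c['mount']
        return s['ee_pos']+A@M[:3,3], A@M[:3,:3]@d
    W=cv2.Rodrigues(c['rvec'])[0]; return -W.T@c['tvec'], W.T@d
def atz(n,uv,z,s=None):
    o,d=ray(n,uv,s); return o+d*(z-o[2])/d[2]
def pix(n,p,s=None):
    K,c=proj(n); p=np.asarray(p,float)
    if n=='wrist':
        s=s or env.get_state(); A=R.from_quat(s['ee_rot']).as_matrix(); M=c['mount']
        q=M[:3,:3].T@(A.T@(p-s['ee_pos'])-M[:3,3])
    else: q=cv2.Rodrigues(c['rvec'])[0]@p+c['tvec']
    q=K@q; return q[:2]/q[2]
def totool(v,s=None):
    s=s or env.get_state(); return R.from_quat(s['ee_rot']).as_matrix().T@np.asarray(v,float)
E
python3 - <<'E'
from h import *
s=cv2.imread("pics/scene0.png");t=cv2.imread("pics/top0.png")
S=lambda x,y:(x/2.2222+130,y/2.2222+80); T=lambda x,y:(x/2.5+140,y/2.5+90)
def ring(im,c):
    x,y=map(int,c); w=im[y-7:y+8,x-8:x+9].astype(int); m=(w[:,:,2]-w[:,:,0]>70); v,u=np.nonzero(m); return (u.mean()+x-8,v.mean()+y-7)
rs,rt=ring(s,S(564,274)),ring(t,T(375,170))
print('hole',rs,rt,atz('scene',rs,120),atz('top',rt,120))
for n,a,b,z in [('red collar',(229,385),(674,291),58),('red head',(222,334),(684,276),143),('yel collar',(189,402),(709,298),58),('yel head',(181,351),(720,281),143),
  ('blue collar',(267,371),(636,287),58),('blue head',(262,320),(646,272),143),('BIGcollar',(178,343),(690,358),None),('BIGhead',(164,271),(709,343),None),('green head',(117,323),(749,354),None),
  ('handle L',(479,306),(448,141),85),('handle R',(541,349),(447,217),85),('cab FL',(478,247),(412,88),120),('cabFR',(598,340),(410,257),120),('cabBack',(620,180),(200,250),120),('can top',(559,82),(160,365),195),('bottle',(646,75),(47,320),190)]:
    o1,d1=ray('scene',S(*a));o2,d2=ray('top',T(*b))
    k=np.linalg.lstsq(np.c_[d1,-d2],o2-o1,rcond=None)[0]
    p,q=o1+k[0]*d1,o2+k[1]*d2
    print(n,'tri',((p+q)/2).round(),'gap',np.linalg.norm(p-q).round(1), *( [] if z is None else [atz('scene',S(*a),z).round()[:2],atz('top',T(*b),z).round()[:2]]))
A=R.from_quat(env.get_state()['ee_rot']).as_matrix(); print(A.round(3))
E
```

```text
hole (np.float64(383.1694915254237), np.float64(203.01694915254237)) (np.float64(289.5869565217391), np.float64(157.54347826086956)) [592.91899819  92.90589736 120.        ] [595.68997736  93.87836977 120.        ]
red collar tri [ 438. -321.   54.] gap 0.0 [ 442. -323.] [ 438. -321.]
red head tri [ 441. -319.  142.] gap 1.1 [ 442. -320.] [ 441. -318.]
yel collar tri [ 429. -371.   50.] gap 0.6 [ 436. -374.] [ 428. -369.]
yel head tri [ 434. -368.  139.] gap 2.6 [ 438. -370.] [ 434. -366.]
blue collar tri [ 444. -270.   51.] gap 2.1 [ 450. -274.] [ 443. -268.]
blue head tri [ 447. -270.  139.] gap 0.9 [ 450. -272.] [ 446. -268.]
BIGcollar tri [ 343. -338.   63.] gap 1.6
BIGhead tri [ 345. -338.  183.] gap 0.5
green head tri [ 338. -402.  132.] gap 3.0
handle L tri [607. -31. 150.] gap 58.2 [545.  -8.] [647.  -7.]
handle R tri [583.  23.  11.] gap 77.6 [652.  -1.] [537.  -6.]
cab FL tri [623. -12. 253.] gap 122.8 [483.  43.] [713.  43.]
cabFR tri [566. 105. -35.] gap 158.1 [706.  36.] [472.  44.]
cabBack tri [485. 329. 110.] gap 2.8 [495. 318.] [482. 326.]
can top tri [318. 355. 196.] gap 4.8 [318. 358.] [316. 353.]
bottle tri [376. 502. 185.] gap 1.3 [381. 496.] [374. 500.]
[[-0.     0.436  0.9  ]
 [-0.     0.9   -0.436]
 [-1.    -0.    -0.   ]]
```

{"fn": "carry_out", "kwargs": {
  "steps": [
    [[-6,0,0,0,-1],[-6,0,0,0,-1],[0,-3.4,4.6,0,-1],[0,-3.4,4.6,0,-1],[0,-3.4,4.6,0,-1],[0,-3.4,4.6,0,-1],[0,-3.4,4.6,0,-1],[0,-3.4,4.6,0,-1],[0,-3.4,4.6,0,-1],[0,-3.4,4.6,0,-1]]
  ]
}}

```text
time: 2.6
ee_pos: [507.4, 200.6, 339.8]
ee_rot: [0.158, 0.689, -0.158, 0.689]
force: [0.2, 1.1, 0.2]
gripper_width: 93.8
```

{"fn": "carry_out", "kwargs": {
  "steps": [
    [[0,0,0,-0.16,-1],[0,0,0,-0.16,-1],[0,-6.2,0,0,-1],[0,-6.2,0,0,-1],[0,-6.2,0,0,-1],[0,-6.2,0,0,-1],[0,-6.2,0,0,-1],[0,-6.2,0,0,-1],[0,-6.2,0,0,-1],[0,-6.2,0,0,-1]]
  ]
}}

```text
time: 3.85
ee_pos: [441.5, -291.2, 340.0]
ee_rot: [0.046, 0.705, -0.046, 0.706]
force: [1.8, 0.2, 0.3]
gripper_width: 93.9
```

Run:
```python
from h import *
s=env.get_state(); print(s['time'],s['ee_pos'],s['qpos'],R.from_quat(s['ee_rot']).as_matrix().round(3))
im=env.get_image('wrist'); cv2.imwrite('pics/w1.png',im[:,:,::-1])
for t in ("punch_grip","drift_grip","center_punch_grip"):
    print(t,[(round(d["score"],2),[round(float(x)) for x in d["position"]],int(d["mask"].sum())) for d in env.masks_of('wrist',t)])
for p in ([441,-320,143],[441,-320,58],[344,-338,183]): print(pix('wrist',p,s))
```

```text
3.85 [ 441.52657807 -291.23715048  339.97108396] [-0.26278946  0.09475564  0.79507465  1.80757575 -0.07176931  1.26717851
  1.99187794] [[ 0.001  0.13   0.992]
 [ 0.     0.992 -0.13 ]
 [-1.     0.     0.001]]
punch_grip [(0.8, [172, 295], 369), (0.61, [86, 213], 521)]
drift_grip [(0.56, [166, 338], 346)]
center_punch_grip [(0.73, [170, 252], 396)]
[293.05315931 178.00132285]
[297.9403388  162.68699904]
[252.3007641   83.29526446]
```

View pics/w1.png

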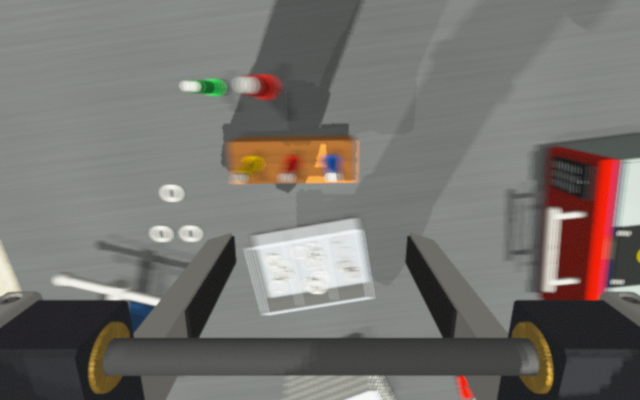

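Run:
```python
from h import *
env.get_image('wrist')
s=env.get_state(); print(s['time'],s['ee_pos'],abs(s['joint_velocities']).max())
im=env.get_image('wrist'); cv2.imwrite('pics/w2.png',cv2.resize(im[120:210,210:370,::-1],None,fx=5,fy=5,interpolation=cv2.INTER_CUBIC))
for t in ("punch_grip","drift_grip","center_punch_grip"):
    for d in env.masks_of('wrist',t):
        c=d['position'][::-1]; v,u=np.nonzero(d['mask'])
        print(t,round(d['score'],2),c,atz('wrist',c,96,s), u.min(),u.max(),v.min(),v.max())
for p in ([441,-320,143],[441,-320,58]): print(pix('wrist',p,s))
```

```text
4.1 [ 442.14171818 -289.07409411  339.37412262] 0.02180222522317786
punch_grip 0.92 [259.5, 88.3] [ 346.25005524 -344.24642229   96.        ] 242 281 76 100
punch_grip 0.63 [293.7, 171.4] [ 443.81679494 -320.92345564   96.        ] 285 303 155 183
drift_grip 0.76 [335.3, 166.1] [ 443.89047973 -271.51420045   96.        ] 326 342 155 182
center_punch_grip 0.6 [248.1, 170.1] [ 435.28409069 -373.96611705   96.        ] 237 264 156 183
[290.93283333 178.14624133]
[296.22346956 162.89380164]
```

View pics/w2.png

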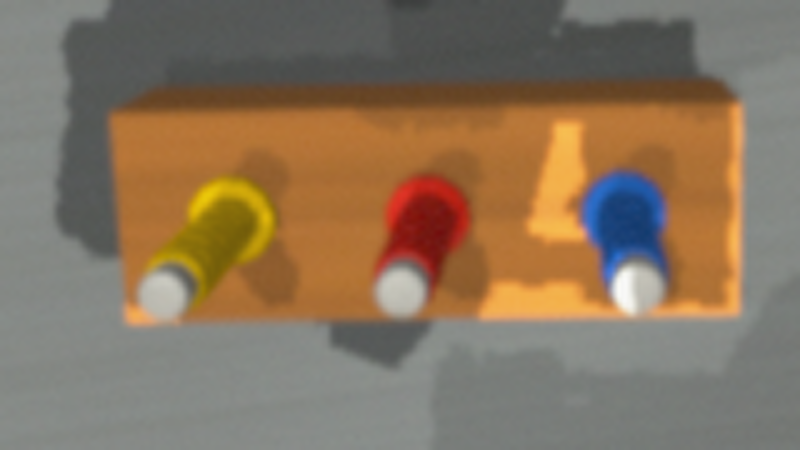

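{"fn": "carry_out", "kwargs": {
  "steps": [
    [[0,-3.2,0.3,0,0.1],[5.6,0,0,0,0.1],[5.6,0,0,0,0.1],[5.6,0,0,0,0.1],[0,0,0,0,0.1],[0,0,0,0,0.1]]
  ]
}}

```text
time: 5.05
ee_pos: [441.8, -321.9, 173.4]
ee_rot: [0.046, 0.705, -0.046, 0.706]
force: [0.3, -0.8, -0.3]
gripper_width: 42.6
```

Run:
```python
from h import *
s=env.get_state(); print(s['time'],s['ee_pos'],abs(s['joint_velocities']).max(),s['gripper_width'])
im=env.get_image('wrist'); cv2.imwrite('pics/w3.png',im[:,:,::-1])
for p in ([441,-321,143],[441,-321,58]): print(pix('wrist',p,s))
print(totool(np.array([441,-321,95])-s['ee_pos']))
w=im[0:300,200:440].astype(int);
```

```text
5.05 [ 441.77777546 -321.91660709  173.43639083] 0.018964357325330028 42.61131973856873
[321.62216843 235.71474386]
[321.34304649 195.9252279 ]
[78.43302576  0.86104204 -1.10976864]
```

View pics/w3.png

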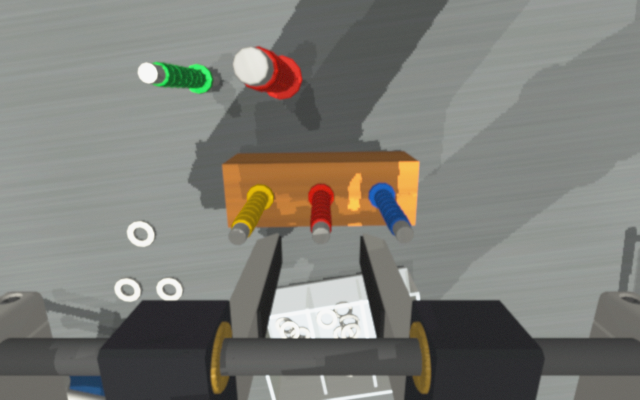

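{"fn": "carry_out", "kwargs": {
  "steps": [
    [[0,0,-0.2,0,0.1],[2.6,0,0,0,0.1],[2.6,0,0,0,0.1],[2.6,0,0,0,0.1],[0,0,0,0,1],[0,0,0,0,1],[0,0,0,0,1],[0,0,0,0,1],[0,0,0,0,1]]
  ]
}}

```text
time: 6.22
ee_pos: [439.6, -321.6, 94.6]
ee_rot: [0.046, 0.705, -0.046, 0.706]
force: [-1.1, 0.7, 9.7]
gripper_width: 13.5
```

{"fn": "carry_out", "kwargs": {
  "steps": [
    [[-1,0,0,0,1],[-3,0,0,0,1],[-4,0,0,0,1],[-5,0,0,0,1],[-5,0,0,0,1],[0,0,0,0,1],[0,0,0,0,1]]
  ]
}}

```text
time: 7.1
ee_pos: [438.7, -320.9, 273.2]
ee_rot: [0.046, 0.706, -0.046, 0.706]
force: [0.4, -0.1, -1.6]
gripper_width: 13.8
```

Run:
```python
from h import *
s=env.get_state(); print(s['time'],s['ee_pos'],s['force'],s['gripper_width'])
im=env.get_image('wrist'); cv2.imwrite('pics/w4.png',im[:,:,::-1])
A=R.from_quat(s['ee_rot']).as_matrix()
print('tip pred',pix('wrist',s['ee_pos']+A@[84.6,0,0],s), 'head',pix('wrist',s['ee_pos']+A@[-48.4,0,0],s))
print(totool(np.array([594.5,93.5,0])-s['ee_pos']))
```

```text
7.1 [ 438.65526639 -320.86138365  273.22346216] [ 0.36432465 -0.09438774 -1.59788013] 13.837557086303542
tip pred [320.27123099 208.81547993] head [320.1474989  317.13779377]
[273.32332752 430.9917359  100.86862615]
```

View pics/w4.png

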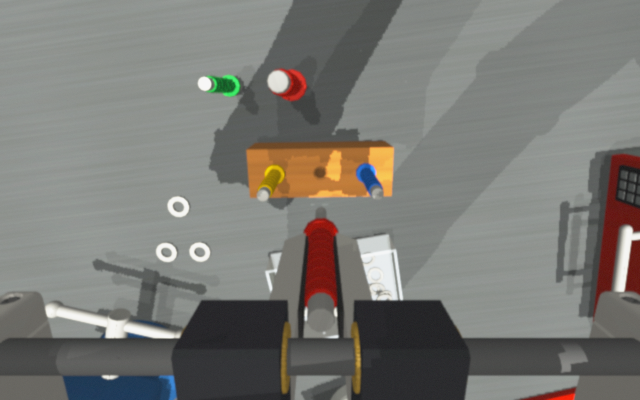

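{"fn": "carry_out", "kwargs": {
  "steps": [
    [[0,4.3,1.0,0,1],[0,5.4,1.25,0,1],[0,5.4,1.25,0,1],[0,5.4,1.25,0,1],[0,5.4,1.25,0,1],[0,5.4,1.25,0,1],[0,5.4,1.3,0,1],[0,4.4,1.0,0,1],[0,2,0.4,0,1],[0,0,0,0,1]]
  ]
}}

```text
time: 8.4
ee_pos: [593.5, 93.8, 272.1]
ee_rot: [0.045, 0.706, -0.046, 0.705]
force: [0.3, -0.1, 0.0]
gripper_width: 13.6
```

```bash
cat > look.py <<'E'
from h import *
import sys
L=84.6
def look(name):
    env.get_image('wrist'); s=env.get_state(); im=env.get_image('wrist')
    print(s['time'],s['ee_pos'].round(2),abs(s['joint_velocities']).max().round(3),s['force'].round(1),s['gripper_width'])
    h=pix('wrist',[594.5,93.5,120],s); x,y=h.astype(int)
    hsv=cv2.cvtColor(im,cv2.COLOR_RGB2HSV); m=cv2.inRange(hsv,(24,120,80),(36,255,255))
    m[:max(0,y-45)]=0; m[y+45:]=0; m[:,:max(0,x-45)]=0; m[:,x+45:]=0
    v,u=np.nonzero(m); print('ring n',len(u),'pred',h, 'box',u.min(),u.max(),v.min(),v.max())
    c,ax,a=cv2.fitEllipse(cv2.convexHull(np.c_[u,v].astype(np.int32))); print('ring ellipse',c,ax)
    p=atz('wrist',c,120,s); A=R.from_quat(s['ee_rot']).as_matrix(); tip=s['ee_pos']+A@[L,0,0]
    print('hole world',p,'tip model',tip,'px',pix('wrist',tip,s),'tool delta',A.T@(p-tip))
    x,y=map(int,pix('wrist',tip,s))
    cv2.imwrite('pics/'+name,cv2.resize(im[max(0,y-70):y+50,max(0,x-80):x+80,::-1],None,fx=5,fy=5,interpolation=cv2.INTER_CUBIC))
    print('crop origin',max(0,x-80),max(0,y-70)); return s,im
if __name__=='__main__': look(sys.argv[1])
E
python3 look.py w5.png
```

```text
8.45 [593.34  92.24 272.47] 0.022 [-1.  -0.9 -1.9] 13.77755385858298
ring n 410 pred [322.05830635 187.1994125 ] box 307 334 175 200
ring ellipse (320.1216125488281, 187.52320861816406) (25.746326446533203, 27.09213638305664)
hole world [594.57506598  91.67419949 120.        ] tip model [593.19654645  92.12932872 187.86897553] px [320.27409733 208.81492144] tool delta [67.86715694 -0.16444082  1.52553792]
crop origin 240 138
```

{"fn": "carry_out", "kwargs": {
  "steps": [
    [[2,0,0.15,0,1],[2,0,0,0,1],[1.5,0,0,0,1],[0.5,0,0,0,1],[0,0,0,0,1],[0,0,0,0,1]]
  ]
}}

```text
time: 9.25
ee_pos: [595.6, 92.8, 214.1]
ee_rot: [0.046, 0.705, -0.046, 0.706]
force: [0.5, 0.2, -1.0]
gripper_width: 13.7
```

```bash
python3 look.py w6.png
```

```text
9.3 [595.59  92.88 214.08] 0.001 [-0.2  0.6 -1.4] 13.27312127602655
ring n 467 pred [320.84139851 203.42755559] box 303 335 188 218
ring ellipse (318.7404479980469, 203.75633239746094) (31.082788467407227, 32.36128234863281)
hole world [594.55300849  91.86225054 120.        ] tip model [595.66356461  92.90514725 129.47928012] px [320.27139807 208.81339938] tool delta [ 9.47807643 -1.18244865 -0.9724209 ]
crop origin 240 138
```

View pics/w6.png

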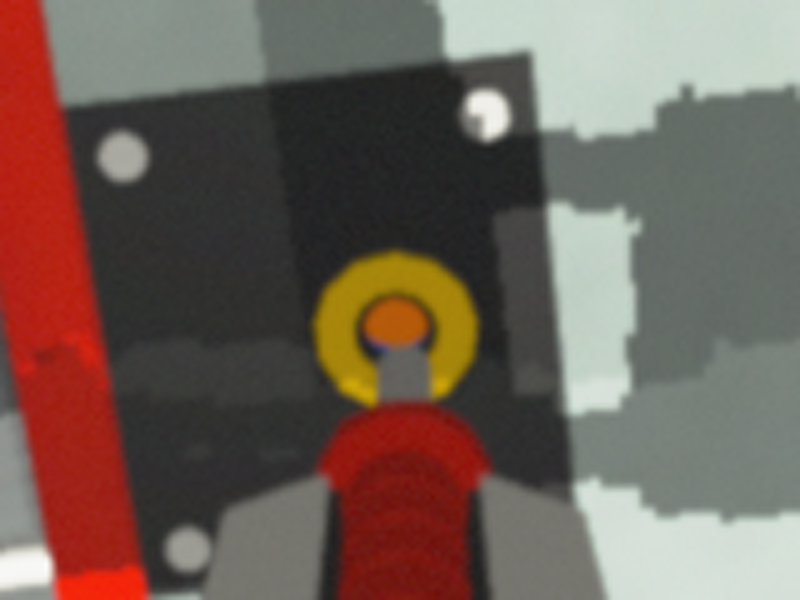

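Run:
```python
from h import *
s=env.get_state(); A=R.from_quat(s['ee_rot']).as_matrix()
c=cv2.imread('pics/w6.png'); r=cv2.resize(c,(160,120),interpolation=cv2.INTER_AREA)
print('rows 200-222, cols 317-324 BGR->RGB')
for y in range(203,221): print(y,[tuple(int(k) for k in r[y-138,x-240][::-1]) for x in (313,315,317,319,320,322,324,326)])
t=np.linspace(0,2*np.pi,200)
P=lambda x,rad:np.array([pix('wrist',s['ee_pos']+A@[x,rad*np.cos(a),rad*np.sin(a)],s) for a in t])
for n,x,rad in [('end',84.6,3),('chamf',83.6,4),('collar bot',39.6,11),('collar top',33.6,11),('head',-48.4,6)]:
    q=P(x,rad); print(n,'u',q[:,0].min().round(1),q[:,0].max().round(1),'v',q[:,1].min().round(1),q[:,1].max().round(1))
```

```text
rows 200-222, cols 317-324 BGR->RGB
203 [(151, 77, 11), (181, 89, 9), (181, 90, 10), (180, 89, 10), (181, 90, 10), (181, 89, 10), (163, 83, 11), (86, 62, 26)]
204 [(133, 71, 26), (178, 90, 11), (179, 89, 9), (180, 89, 9), (180, 90, 9), (179, 90, 10), (148, 79, 26), (75, 59, 32)]
205 [(100, 60, 46), (164, 87, 40), (175, 89, 14), (177, 90, 11), (177, 91, 12), (169, 88, 26), (118, 69, 50), (73, 61, 31)]
206 [(61, 46, 52), (126, 76, 75), (153, 87, 61), (163, 92, 37), (160, 92, 43), (144, 89, 65), (77, 59, 64), (82, 69, 27)]
207 [(42, 40, 43), (71, 58, 83), (111, 85, 93), (131, 95, 71), (127, 95, 76), (108, 91, 88), (64, 63, 67), (100, 83, 21)]
208 [(54, 48, 33), (44, 48, 64), (86, 86, 96), (105, 97, 89), (104, 98, 91), (97, 97, 94), (83, 81, 75), (128, 104, 13)]
209 [(87, 73, 24), (57, 57, 54), (89, 90, 90), (99, 98, 94), (98, 97, 94), (99, 98, 94), (98, 95, 85), (149, 120, 14)]
210 [(125, 102, 12), (83, 77, 58), (95, 95, 91), (99, 98, 94), (99, 99, 95), (98, 97, 93), (100, 97, 89), (151, 123, 28)]
211 [(154, 124, 10), (109, 96, 58), (96, 95, 91), (100, 99, 94), (99, 97, 93), (97, 98, 94
[... 629 characters left out ...]
89), (149, 126, 53)]
217 [(188, 153, 9), (143, 115, 54), (102, 84, 80), (104, 82, 79), (105, 82, 78), (105, 82, 78), (105, 82, 76), (126, 102, 52)]
218 [(151, 121, 13), (136, 91, 38), (111, 62, 57), (111, 55, 51), (113, 52, 50), (112, 54, 50), (113, 54, 50), (106, 64, 43)]
219 [(113, 72, 30), (124, 53, 20), (119, 36, 30), (119, 32, 27), (120, 29, 25), (119, 30, 24), (119, 30, 25), (109, 33, 26)]
220 [(110, 34, 24), (124, 27, 14), (131, 26, 21), (130, 25, 20), (130, 25, 21), (130, 27, 20), (129, 25, 19), (120, 23, 15)]
end u 316.2 324.3 v 205.0 212.6
chamf u 314.9 325.7 v 204.1 214.3
collar bot u 302.6 337.9 v 214.7 247.7
collar top u 302.1 338.4 v 218.0 251.7
head u 304.5 335.8 v 303.5 330.5
```

{"fn": "carry_out", "kwargs": {
  "steps": [
    [[0,-0.12,-0.28,0,1],[0.5,0,0,0,1],[0,0,0,0,1],[0,0,0,0,1]]
  ]
}}

```text
time: 9.85
ee_pos: [592.3, 92.0, 208.4]
ee_rot: [0.046, 0.706, -0.046, 0.706]
force: [0.0, 0.6, -0.9]
gripper_width: 13.7
```

```bash
python3 look.py w7.png
```

```text
9.9 [592.39  92.06 208.45] 0.001 [ 0.8  0.5 -2. ] 13.600718127993552
ring n 437 pred [322.52851302 209.61398393] box 304 337 194 220
ring ellipse (320.3749084472656, 209.53562927246094) (30.315866470336914, 33.244354248046875)
hole world [594.22680458  91.89208055 120.        ] tip model [592.38833611  92.05599185 123.85375539] px [320.27208294 208.81402257] tool delta [3.8536969  0.07774032 1.84424521]
crop origin 240 138
```

View pics/w7.png

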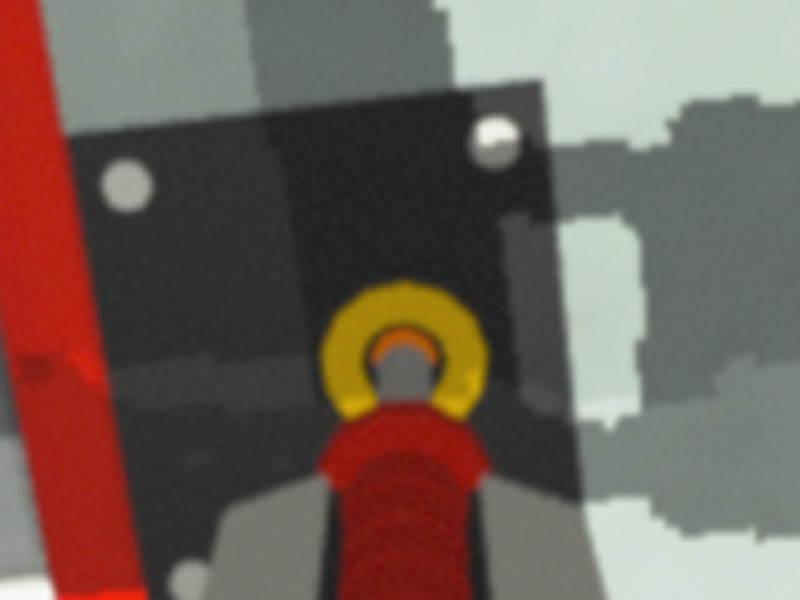

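{"fn": "carry_out", "kwargs": {
  "steps": [
    [[0.15,0.02,0.03,0,1],[0.15,0,0,0,1],[0.15,0,0,0,1],[0.1,0,0,0,1],[0,0,0,0,1]]
  ]
}}

```text
time: 10.58
ee_pos: [592.6, 92.2, 202.9]
ee_rot: [0.046, 0.706, -0.046, 0.706]
force: [0.8, -0.2, -1.5]
gripper_width: 13.7
```

{"fn": "carry_out", "kwargs": {
  "steps": [
    [[0.1,0,0,0,1],[0.1,0,0,0,1],[0,0,0,0,1]]
  ]
}}

```text
time: 10.95
ee_pos: [592.6, 92.2, 200.9]
ee_rot: [0.046, 0.706, -0.046, 0.706]
force: [0.0, 0.5, -1.4]
gripper_width: 13.1
```

{"fn": "carry_out", "kwargs": {
  "steps": [
    [[0.1,0,0,0,1],[0.1,0,0,0,1],[0,0,0,0,1]]
  ]
}}

```text
time: 11.32
ee_pos: [592.6, 92.2, 198.9]
ee_rot: [0.046, 0.706, -0.046, 0.706]
force: [-0.5, 0.4, -1.3]
gripper_width: 13.6
```

{"fn": "carry_out", "kwargs": {
  "steps": [
    [[0.1,0,0,0,1],[0.1,0,0,0,1],[0,0,0,0,1]]
  ]
}}

```text
time: 11.7
ee_pos: [592.6, 92.2, 196.9]
ee_rot: [0.046, 0.706, -0.046, 0.706]
force: [-0.2, 0.3, -0.7]
gripper_width: 13.8
```

{"fn": "carry_out", "kwargs": {
  "steps": [
    [[0.1,0,0,0,1],[0.1,0,0,0,1],[0,0,0,0,1]]
  ]
}}

```text
time: 12.08
ee_pos: [592.6, 92.2, 194.9]
ee_rot: [0.046, 0.706, -0.046, 0.706]
force: [0.3, -0.2, -1.3]
gripper_width: 13.3
```

{"fn": "carry_out", "kwargs": {
  "steps": [
    [[0.1,0,0,0,1],[0.1,0,0,0,1],[0,0,0,0,1]]
  ]
}}

```text
time: 12.45
ee_pos: [592.6, 92.2, 192.9]
ee_rot: [0.046, 0.706, -0.046, 0.706]
force: [0.6, 0.4, -1.3]
gripper_width: 13.8
```

{"fn": "carry_out", "kwargs": {
  "steps": [
    [[0.1,0,0,0,1],[0.1,0,0,0,1],[0,0,0,0,1]]
  ]
}}

```text
time: 12.82
ee_pos: [592.8, 92.2, 191.2]
ee_rot: [0.046, 0.705, -0.046, 0.706]
force: [-0.8, -0.6, 4.6]
gripper_width: 14.2
```

{"fn": "carry_out", "kwargs": {
  "steps": [
    [[0.1,0,0,0,1],[0.1,0,0,0,1],[0,0,0,0,1]]
  ]
}}

```text
time: 13.2
ee_pos: [592.9, 92.2, 189.2]
ee_rot: [0.046, 0.705, -0.046, 0.706]
force: [-0.4, -0.4, 4.5]
gripper_width: 13.7
```

{"fn": "carry_out", "kwargs": {
  "steps": [
    [[0.1,0,0,0,1],[0.05,0,0,0,1],[0,0,0,0,1]]
  ]
}}

```text
time: 13.58
ee_pos: [592.9, 92.2, 187.8]
ee_rot: [0.046, 0.705, -0.046, 0.706]
force: [-0.8, -0.7, 6.0]
gripper_width: 13.6
```

{"fn": "carry_out", "kwargs": {
  "steps": [
    [[0.05,0,0,0,1],[0.05,0,0,0,1],[0,0,0,0,1]]
  ]
}}

```text
time: 13.95
ee_pos: [592.9, 92.2, 186.9]
ee_rot: [0.046, 0.705, -0.046, 0.706]
force: [-1.6, -0.5, 6.5]
gripper_width: 13.1
```

```bash
cat > dr.py <<'E'
from h import *
s=env.get_state(); im=env.get_image('top'); print(s['time'],s['ee_pos'],s['force'])
im0=cv2.imread('pics/top0.png')[:,:,::-1]
for n,i in(('before',im0),('now',im)):
    w=i[120:205,290:345].astype(int); m=(w[:,:,0]>110)&(w[:,:,1]<60)
    v,u=np.nonzero(m); print(n,'red cols',np.median(u)+290,len(u))
    b=(w.min(2)>150); b[:,:14]=0; v,u=np.nonzero(b); print('  white handle col',np.median(u)+290 if len(u) else None,len(u))
E
python3 dr.py
```

```text
13.95 [592.91494587  92.20465308 186.87455899] [-1.64859216 -0.48069411  6.4877944 ]
before red cols 306.0 299
  white handle col 318.0 138
now red cols 306.0 188
  white handle col 318.0 70
```

Not yet released; continue in half-millimetre steps.

{"fn": "carry_out", "kwargs": {
  "steps": [
    [[0.05,0,0,0,1],[0,0,0,0,1]]
  ]
}}

```text
time: 14.25
ee_pos: [592.9, 92.3, 186.4]
ee_rot: [0.046, 0.705, -0.046, 0.706]
force: [-0.5, 0.1, 6.3]
gripper_width: 13.7
```

```bash
python3 dr.py
```

```text
14.25 [592.89800501  92.25518921 186.38195575] [-0.54795376  0.07774984  6.25855299]
before red cols 306.0 299
  white handle col 318.0 138
now red cols 306.0 192
  white handle col 318.0 70
```

{"fn": "carry_out", "kwargs": {
  "steps": [
    [[0.05,0,0,0,1],[0,0,0,0,1]]
  ]
}}

```text
time: 14.55
ee_pos: [592.8, 92.3, 185.7]
ee_rot: [0.046, 0.705, -0.046, 0.706]
force: [-0.6, 0.7, 4.9]
gripper_width: 13.2
```

```bash
python3 dr.py
```

```text
14.55 [592.82008418  92.27464194 185.66964999] [-0.64265476  0.65908134  4.91471581]
before red cols 306.0 299
  white handle col 318.0 138
now red cols 310.0 191
  white handle col 322.0 118
```

{"fn": "carry_out", "kwargs": {
  "steps": [
    [[0,0,0,0,1],[0,0,0,0,1],[0,0,0,0,1],[0,0,0,0,1]]
  ]
}}

```text
time: 15.1
ee_pos: [592.7, 92.2, 185.5]
ee_rot: [0.046, 0.706, -0.046, 0.706]
force: [0.4, 1.8, 5.3]
gripper_width: 13.2
```

```bash
python3 dr.py
python3 - <<'E'
from h import *
im=env.get_image('top')
d=env.masks_of('top','drawer_handle'); print([(x['score'],x['position'],[a.min() for a in np.nonzero(x['mask'])],[a.max() for a in np.nonzero(x['mask'])]) for x in d])
cv2.imwrite('pics/t2.png',cv2.resize(im[110:210,250:410,::-1],None,fx=5,fy=5,interpolation=cv2.INTER_CUBIC))
E
```

```text
15.1 [592.72967789  92.24050048 185.50610702] [0.44319453 1.77845488 5.34925583]
before red cols 306.0 299
  white handle col 318.0 138
now red cols 316.0 299
  white handle col 327.0 155
[(0.69, [171.5, 312.9], [np.int64(126), np.int64(302)], [np.int64(199), np.int64(329)])]
```

View pics/t2.png

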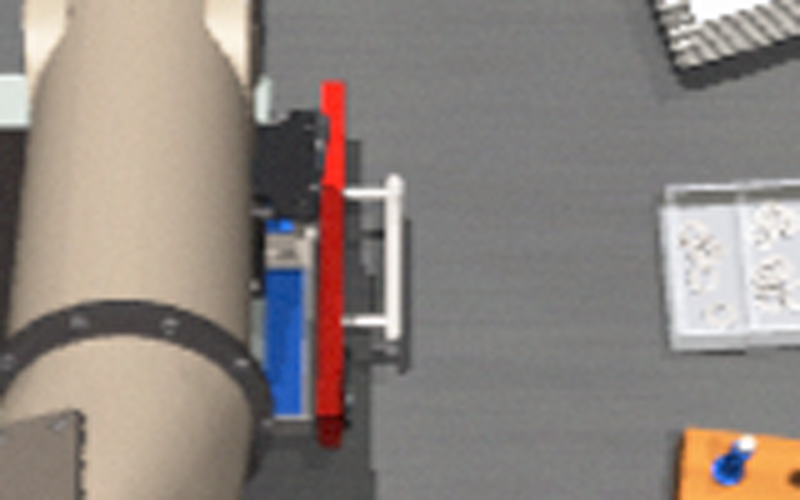

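{"fn": "carry_out", "kwargs": {
  "steps": [
    [[-0.8,0,0,0,1],[-1.5,0,0,0,1],[-2.5,0,0,0,1],[-4,0,0,0,1],[0,-4,-1,0,1],[0,-5.4,-1.3,0,1],[0,-5.4,-1.3,0,1],[0,-5.4,-1.3,0,1],[0,-5.4,-1.3,0,1],[0,-5.4,-1.3,0,1]]
  ]
}}

```text
time: 16.5
ee_pos: [476.7, -207.0, 274.3]
ee_rot: [0.046, 0.705, -0.046, 0.706]
force: [-0.1, -0.7, -1.3]
gripper_width: 13.6
```

Run:
```python
from h import *
s=env.get_state(); A=R.from_quat(s['ee_rot']).as_matrix(); print(s['time'],s['ee_pos'],s['force'],s['gripper_width'])
print(A.T@(np.array([439.3,-321.5,0])-s['ee_pos']))
s4=dict(ee_pos=np.array([438.65526639,-320.86138365,273.22346216]),ee_rot=s['ee_rot'])
print('hole w4',atz('wrist',(320,173),55,s4))
```

```text
16.5 [ 476.70615892 -206.96532545  274.29666711] [-0.14134259 -0.7080498  -1.25057783] 13.582514131226784
[ 274.21921324 -118.59637738  -22.24401819]
hole w4 [ 440.93364043 -321.38276639   55.        ]
```

{"fn": "carry_out", "kwargs": {
  "steps": [
    [[0,-5,-1,0,1],[0,-4.9,-0.9,0,1],[0,-2,-0.3,0,1],[3,0,0,0,1],[4,0,0,0,1],[3,0,0,0,1],[2,0,0,0,1],[0,0,0,0,1],[0,0,0,0,1]]
  ]
}}

```text
time: 17.62
ee_pos: [440.8, -320.8, 154.6]
ee_rot: [0.046, 0.705, -0.046, 0.706]
force: [0.6, -0.9, -1.6]
gripper_width: 13.4
```

Run:
```python
from h import *
env.get_image('wrist'); s=env.get_state(); A=R.from_quat(s['ee_rot']).as_matrix(); print(s['time'],s['ee_pos'],s['force'],s['gripper_width'],abs(s['joint_velocities']).max())
im=env.get_image('wrist'); cv2.imwrite('pics/w8.png',cv2.resize(im[138:258,240:400,::-1],None,fx=5,fy=5,interpolation=cv2.INTER_CUBIC))
print(A.T@(np.array([439.2,-321.5,94.6])-s['ee_pos']))
print('tip',pix('wrist',s['ee_pos']+A@[84.6,0,1.85],s),'hole',pix('wrist',[440.9,-321.4,55],s))
```

```text
17.675 [ 440.95760421 -320.79994367  154.68416854] [ 0.01582421 -0.78547713 -0.5393031 ] 13.295682190164728 0.0044501790843535
[60.08220977 -0.90946119 -1.72844163]
tip [320.26951567 211.16790088] hole [319.54086638 202.67059744]
```

View pics/w8.png

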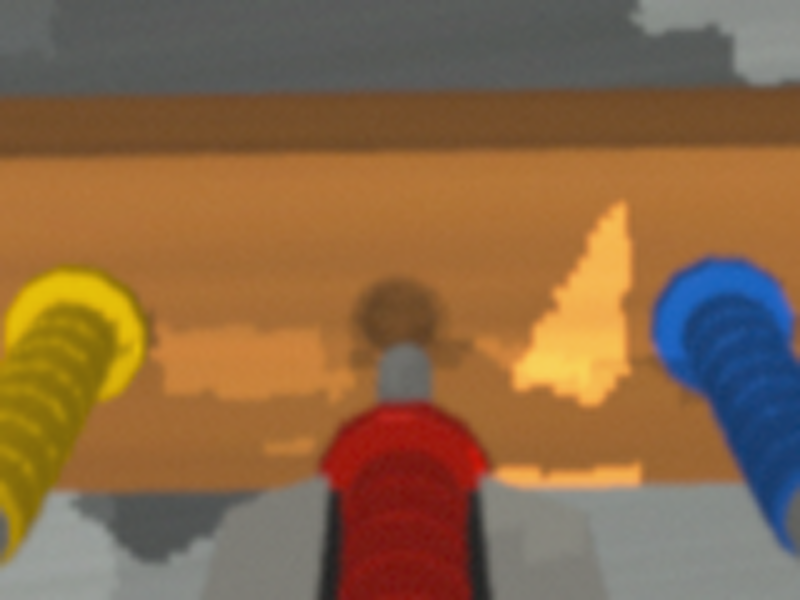

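{"fn": "carry_out", "kwargs": {
  "steps": [
    [[0,-0.1,-0.28,0,1],[0.8,0,0,0,1],[0.5,0,0,0,1],[0.4,0,0,0,1],[0.3,0,0,0,1],[0,0,0,0,1]]
  ]
}}

```text
time: 18.48
ee_pos: [437.5, -321.1, 133.2]
ee_rot: [0.046, 0.706, -0.046, 0.705]
force: [0.1, -0.1, -1.4]
gripper_width: 13.5
```

{"fn": "carry_out", "kwargs": {
  "steps": [
    [[1,0,0,0,1],[1,0,0,0,1],[0.8,0,0,0,1],[0.5,0,0,0,1],[0.2,0,0,0,1],[0,0,0,0,1]]
  ]
}}

```text
time: 19.23
ee_pos: [437.5, -321.1, 98.5]
ee_rot: [0.046, 0.706, -0.046, 0.706]
force: [0.5, -0.7, -1.2]
gripper_width: 13.6
```

{"fn": "carry_out", "kwargs": {
  "steps": [
    [[0.2,0,0,0,1],[0.1,0,0,0,1],[0,0,0,0,1]]
  ]
}}

```text
time: 19.6
ee_pos: [437.7, -321.1, 95.5]
ee_rot: [0.046, 0.706, -0.046, 0.706]
force: [-0.3, 1.1, -0.5]
gripper_width: 13.1
```

{"fn": "carry_out", "kwargs": {
  "steps": [
    [[0.05,0,0,0,1],[0.05,0,0,0,1],[0,0,0,0,1]]
  ]
}}

```text
time: 19.98
ee_pos: [437.7, -321.2, 94.7]
ee_rot: [0.046, 0.706, -0.046, 0.706]
force: [-1.5, 1.1, 4.1]
gripper_width: 13.2
```

{"fn": "carry_out", "kwargs": {
  "steps": [
    [[0,0,0,0,0.1],[0,0,0,0,0.1],[0,0,0,0,0.1],[0,0,0,0,0.1],[-3,0,0,0,0.1],[-5,0,0,0,0.1],[-5,0,0,0,0.1],[-5,0,0,0,0.1],[0,0,0,0,0.1],[0,0,0,0,0.1]]
  ]
}}

```text
time: 21.22
ee_pos: [437.5, -320.7, 274.1]
ee_rot: [0.046, 0.706, -0.046, 0.706]
force: [0.6, 0.2, -0.6]
gripper_width: 42.5
```

Run:
```python
from h import *
s=env.get_state(); A=R.from_quat(s['ee_rot']).as_matrix(); print(s['time'],s['ee_pos'],s['force'],s['gripper_width'],abs(s['joint_velocities']).max())
im=env.get_image('wrist'); a=cv2.resize(im[100:240,200:440,::-1],None,fx=3.3,fy=3.3,interpolation=cv2.INTER_CUBIC)
cv2.imwrite('pics/w9.png',a)
for c in ((329.3,145.6),(328.8,178)): print('handle end',atz('top',c,85))
```

```text
21.225 [ 437.5142474  -320.71665817  274.09380975] [ 0.61944958  0.15390597 -0.60240705] 42.478735011918424 0.02071304864586507
handle end [650.35747765 -42.76050175  85.        ]
handle end [532.55367171 -40.39303234  85.        ]
```

View pics/w9.png

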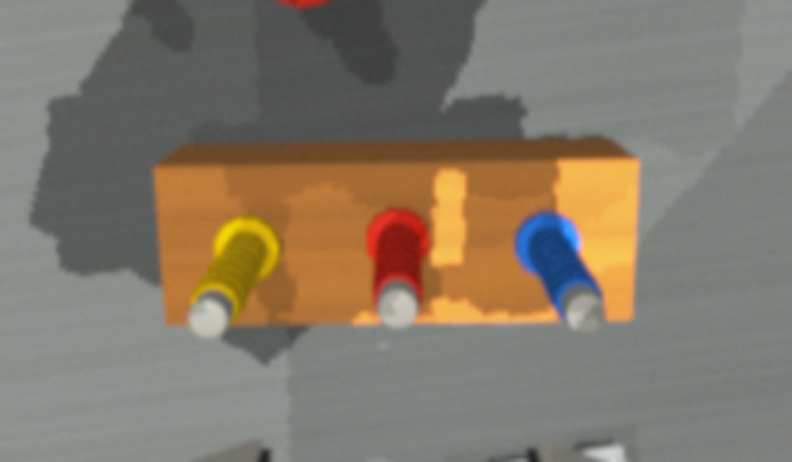

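{"fn": "carry_out", "kwargs": {
  "steps": [
    [[0,0,0,-0.11,0.4],[0,4.7,2.47,0,0.4],[0,4.7,2.47,0,0.4],[0,4.7,2.47,0,0.4],[0,4.7,2.47,0,0.4],[0,4.7,2.47,0,0.4],[0,4.7,2.47,0,0.4],[5,0,0,0,0.4],[5,0,0,0,0.4],[0,0,0,0,0.4]]
  ]
}}

```text
time: 22.52
ee_pos: [589.0, -42.4, 170.7]
ee_rot: [0.007, 0.71, -0.008, 0.704]
force: [0.1, -0.4, -0.2]
gripper_width: 27.9
```

Run:
```python
from h import *
env.get_image('wrist'); s=env.get_state(); A=R.from_quat(s['ee_rot']).as_matrix(); print(s['time'],s['ee_pos'],s['gripper_width'],A[:2].round(3))
im=env.get_image('wrist'); cv2.imwrite('pics/w10.png',im[:,:,::-1])
d=env.masks_of('wrist','drawer_handle'); print([(x['score'],x['position'],[a.min() for a in np.nonzero(x['mask'])],[a.max() for a in np.nonzero(x['mask'])]) for x in d])
for c in ((650,-43),(532,-40)): print(pix('wrist',[*c,85],s))
```

```text
22.575 [590.57784189 -42.74275211 173.34784296] 28.356295352235605 [[-0.004  0.022  1.   ]
 [-0.001  1.    -0.022]]
[(0.56, [163.4, 403.9], [np.int64(31), np.int64(316)], [np.int64(299), np.int64(528)]), (0.17, [33.4, 50.1], [np.int64(0), np.int64(0)], [np.int64(63), np.int64(93)])]
[321.61581684 278.25268259]
[322.52926111 128.96301571]
```

View pics/w10.png

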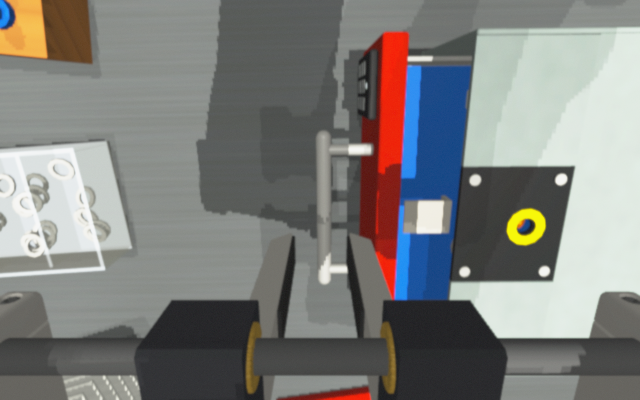

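{"fn": "carry_out", "kwargs": {
  "steps": [
    [[2.5,0.27,0,0,0.4],[2.5,0,0,0,0.4],[2,0,0,0,0.4],[1.5,0,0,0,0.4],[0.8,0,0,0,0.4],[0,0,0,0,0.4]]
  ]
}}

```text
time: 23.42
ee_pos: [591.7, -39.7, 81.4]
ee_rot: [0.007, 0.707, -0.007, 0.707]
force: [-1.1, -1.0, 0.3]
gripper_width: 28.3
```

{"fn": "carry_out", "kwargs": {
  "steps": [
    [[0,0,0,0,1],[0,0,0,0,1],[0,0,0,0,1],[0,-0.5,0,0,1],[0,-1.5,0,0,1],[0,-2,0,0,1],[0,-2,0,0,1],[0,-2,0,0,1],[0,-1.2,0,0,1],[0,-0.3,0,0,1]]
  ]
}}

```text
time: 24.68
ee_pos: [590.7, -136.2, 82.0]
ee_rot: [0.008, 0.706, -0.008, 0.708]
force: [4.9, 1.6, 4.0]
gripper_width: 9.9
```

{"fn": "carry_out", "kwargs": {
  "steps": [
    [[0,-0.4,0,0,1],[0,-0.3,0,0,1],[0,0,0,0,1]]
  ]
}}

```text
time: 25.05
ee_pos: [590.6, -142.8, 82.0]
ee_rot: [0.007, 0.706, -0.008, 0.708]
force: [5.5, -1.4, 3.1]
gripper_width: 10.2
```

{"fn": "carry_out", "kwargs": {
  "steps": [
    [[0,-0.2,0,0,1],[0,-0.2,0,0,1],[0,0,0,0,1]]
  ]
}}

```text
time: 25.42
ee_pos: [590.5, -145.4, 81.9]
ee_rot: [0.007, 0.706, -0.007, 0.708]
force: [4.9, 5.2, 5.5]
gripper_width: 9.7
```

{"fn": "carry_out", "kwargs": {
  "steps": [
    [[0,0,0,0,0.4],[0,0,0,0,0.4],[0,0.12,0,0,0.4],[0,0,0,0,0.4],[-2,0,0,0,0.4],[-5,0,0,0,0.4],[-5,0,0,0,0.4],[-5,0,0,0,0.4],[0,0,0,0,0.4],[0,0,0,0,0.4]]
  ]
}}

```text
time: 26.68
ee_pos: [589.3, -144.2, 251.9]
ee_rot: [0.007, 0.707, -0.007, 0.707]
force: [0.3, 1.3, -0.5]
gripper_width: 28.2
```

Run:
```python
from h import *
env.get_image('wrist'); s=env.get_state(); print(s['time'],s['ee_pos'],s['force'],s['gripper_width'])
im=env.get_image('wrist'); t=env.get_image('top'); S=env.get_image('scene')
a=cv2.resize(im,(400,250)); b=cv2.resize(t[90:270,140:460],(800,345)[0:2]) if 0 else cv2.resize(t[90:270,180:460],(544,350)); c=cv2.resize(S[80:340,130:490],(400,250))
o=np.zeros((600,800,3),np.uint8); o[:250,:400]=a; o[:250,400:]=c; o[250:,:544]=b
cv2.imwrite('pics/end.png',o[:,:,::-1])
for th in ('spray_can','oil_bottle'): print(th,[(d['score'],d['position']) for d in env.masks_of('top',th)][:1])
```

```text
26.725 [ 589.0709012  -144.13134521  251.16898025] [ 0.02290321  0.29659083 -0.66838778] 28.246256949453052
spray_can [(0.6, [238.9, 209.8])]
oil_bottle [(0.72, [224.0, 165.5])]
```

Run:
```python
from h import *
s=env.get_state(); env.get_image('wrist'); env.get_image('scene')
for d in env.masks_of('wrist','drawer_handle')[:2]:
    m=d['mask']; v,u=np.nonzero(m); print('handle',d['score'],d['position'],u.min(),u.max(),v.min(),v.max(), atz('wrist',d['position'][::-1],85,s))
print('pred bar ends',pix('wrist',[645,-145,85],s),pix('wrist',[535,-143,85],s))
for t in ('punch_grip','drift_grip','center_punch_grip'):
    print(t,[(round(d['score'],2),d['position']) for d in env.masks_of('scene',t)])
i=cv2.imread('pics/end.png')  # wrist panel: bright bar columns at the predicted bar rows
im=env.get_image('wrist').astype(int)
for r in (150,170,190,210): print(r,np.nonzero((im[r].min(1)>120)&(np.ptp(im[r],1)<25))[0].tolist()[:60])
```

```text
handle 0.85 [160.3, 443.1] 314 594 48 275 [569.74350337 -27.5574854   85.        ]
handle 0.61 [187.5, 159.5] 70 245 131 244 [ 590.89731565 -300.22955428   85.        ]
pred bar ends [320.77648991 236.36247117] [320.5702333  125.53541006]
punch_grip [(0.72, [242.5, 185.9]), (0.59, [245.1, 231.2]), (0.55, [142.0, 375.5]), (0.53, [221.9, 206.9])]
drift_grip [(0.58, [237.4, 248.4])]
center_punch_grip [(0.57, [253.5, 216.3])]
150 [0, 1, 2, 3, 4, 5, 6, 7, 8, 9, 10, 11, 12, 13, 14, 15, 16, 17, 18, 19, 20, 21, 22, 23, 24, 25, 26, 27, 28, 29, 30, 31, 32, 33, 34, 35, 36, 37, 38, 39, 40, 41, 42, 43, 44, 45, 46, 47, 48, 49, 50, 51, 52, 53, 54, 55, 56, 57, 58, 59]
170 [20, 21, 22, 23, 24, 25, 26, 27, 28, 29, 30, 31, 32, 33, 34, 35, 36, 37, 38, 39, 40, 41, 42, 43, 44, 45, 46, 47, 48, 49, 50, 51, 52, 53, 54, 55, 56, 57, 58, 59, 60, 61, 62, 63, 64, 65, 66, 67, 68, 69, 70, 71, 72, 73, 74, 75, 76, 77, 78, 79]
190 [0, 1, 2, 3, 4, 5, 6, 7, 8, 9, 10, 11, 12, 13, 38, 39, 40, 41, 42, 43, 44, 45, 46, 47, 48, 49, 50, 51, 52, 53, 54, 55, 56, 57, 58, 59, 60, 61, 62, 63, 64, 65, 66, 67, 68, 69, 70, 71, 72, 73, 74, 75, 76, 77, 78, 79, 80, 81, 82, 83]
210 [0, 1, 2, 3, 4, 5, 6, 7, 8, 9, 10, 11, 12, 13, 14, 15, 16, 17, 18, 19, 20, 21, 22, 23, 24, 25, 26, 27, 28, 29, 30, 31, 32, 33, 34, 35, 36, 37, 38, 39, 40, 41, 42, 43, 44, 45, 46, 47, 48, 49, 50, 51, 52, 53, 54, 55, 56, 57, 58, 59]
```

```bash
python3 -c "
from cell import env
print(env.job_done())"
```

```text
the job is handed in; nothing more can be done
None
```

I carried out the job in full and handed it in at about 27 s of the 72 s allowed; the interface gives no verdict.

- **Release:** I took the small red punch from the middle hole of the stand and lined its pin up with the yellow ring by wrist camera. I pressed the catch in 0.5–1 mm steps. The measured force stayed around 8 N, and I stopped when the drawer popped out by about 30 mm.
- **Punch:** It went back into the middle hole without resistance until the collar met the block, at the same height as when I gripped it. A wrist picture after letting go showed it upright and home between the yellow and blue punches.
- **Drawer:** I gripped the handle and pulled until I felt the stop. The handle ended at y ≈ -145 mm, against about -6 mm when shut, so the drawer is roughly 138 mm out.

**Last checks**
- The wrist mask put the handle bar's edge where it should be for that opening.
- The detectors found the punches, spray can and bottle within about 4 pixels of where they were at the start.
- The gripper was open and clear at 250 mm height, with forces near zero.
- The picture limit of 12 stopped me viewing the final picture, so these end checks are numeric only.
- I did not measure the loose rings at the end, but the arm never came near them.
- The detectors disagreed in places:
  - One wrist handle detection was false.
  - The bulk centre of the drawer mask did not fall on the bar, so I used its edge.
  - "punch_grip" also picked up the larger red look-alike and, in the last picture, two false spots.

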